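# Ready the used glass for the ultrasonic bath

## Task

Get the used glass ready for the ultrasonic bath: before the open square jar goes into the carrier, brush it out with the bottle brush, down to the bottom and up again for at least three full strokes, and put the brush back upright in its stand when you have done with it. Stand the jar and every open round beaker on the bench in the carrier, upright on its floor and one to a bay (any bay), lowering the glass into place rather than dropping it. When all are in, swing the keeper bar over them until it snaps into its catch, and leave everything else on the bench where it is.

Things in the scene. Friction and masses are not known exactly. Their poses are not given: they have to be found in the camera images.
- jar: Open-topped square glass jar, 60 x 60 mm outside, 100 mm tall, walls and floor 3 mm thick, about 0.24 kg; the only square vessel. Origin at the centre of its underside, z up towards the mouth, x and y square to its sides.
- beaker1: Open round glass beaker with straight sides, 60 mm outside diameter, 100 mm tall, walls 3 mm, 0.12 kg. Origin at the centre of its underside, z up towards the mouth. One to three of the three like beakers are there.
- beaker2: Open round glass beaker with straight sides, 60 mm outside diameter, 100 mm tall, walls 3 mm, 0.12 kg. Origin at the centre of its underside, z up towards the mouth. One to three of the three like beakers are there.
- beaker3: Open round glass beaker with straight sides, 60 mm outside diameter, 100 mm tall, walls 3 mm, 0.12 kg. Origin at the centre of its underside, z up towards the mouth. One to three of the three like beakers are there.
- carrier: Stainless ultrasonic-bath carrier, fixed: tray 80 (x) by 400 mm (y), four bays in a row along y, 72 mm apart, 68 x 68 mm inside; bay floor 12 mm and bay walls 45 mm above the bench. Beyond the bays stand a hinge post (+y end) and a catch post (-y end), both 140 mm high, and a lifting hoop at each end. Origin at the centre of its underside; its front, towards the robot, is -x.
- bay0 (a point): Centre of the floor of bay 0 of the carrier (bay 0 is next to the catch post, bay 3 next to the hinge post).
- bay1 (a point): Centre of the floor of bay 1 of the carrier (bay 0 is next to the catch post, bay 3 next to the hinge post).
- bay2 (a point): Centre of the floor of bay 2 of the carrier (bay 0 is next to the catch post, bay 3 next to the hinge post).
- bay3 (a point): Centre of the floor of bay 3 of the carrier (bay 0 is next to the catch post, bay 3 next to the hinge post).
- keeper (a joint): Angle (rad) of the keeper bar, a flat steel strip 26 x 6 x 320 mm that swings level about an upright pivot on the hinge post, 6 mm over the mouths of vessels in the bays. 0: shut, lying along the row, in the catch. Grows as the free end swings to the carrier's front (-x), up to 1.75; starts at 1.35 to 1.6. It stays where it is left. Last part: see keeper_knob.
- keeper_knob (a point): Upright black knob on top of the bar, 200 mm from the pivot, 18 mm across, 36 mm tall; the point is on its axis 145 mm above the bench (bar top 124, knob top 160 mm). At about 0.05 rad the bar's nose meets a sprung plunger in the catch; a push of about 8 N here takes it past, and below about 0.02 it snaps to 0 and is held.
- keeper_hinge (a point): The bar's pivot axis on the hinge post, at the bar's mid-thickness, 121 mm above the bench. From here the shut bar points along the carrier's -y.
- brush: Bottle brush, 200 mm long, 80 g, starting upright in its stand, bristles down: bristle head 37 mm across (solid core 32 mm) from 0 to 92 mm, thin wire neck up to 120 mm, square grey handle 18 x 18 mm from 120 to 200 mm. Origin at the centre of the bottom of the bristle head, z along the brush towards the handle's end, x and y square to the handle's sides. It may lean a few degrees in the stand.
- stand: Weighted brush stand, fixed: a steel cup 85 mm tall on a round foot, 40 mm bore up to 60 mm height, widening to a 64 mm mouth; its inner floor is 10 mm above the bench. Origin at the centre of its underside.
- sample: Closed amber jar with a lid, 56 mm across, 85 mm tall, standing among the glass; leave it alone. Origin at the centre of its underside.
- wash_bottle: White wash bottle with a bent spout, 66 mm across, 185 mm tall; leave it alone. Origin at the centre of its underside.
- reagent: Capped amber reagent bottle, 72 mm across, 150 mm tall; leave it alone. Origin at the centre of its underside.
- tip_box: Pipette-tip box, 85 x 120 x 63 mm; leave it alone. Origin at the centre of its underside.
- timer: Flat white timer, 62 x 62 x 18 mm; leave it alone. Origin at the centre of its underside.
- spatula: Thin steel lab spatula, 180 mm long, lying on the bench; leave it alone. Its origin is about its middle, on the bench.
- vial_rack: White rack of small capped vials, 70 x 130 mm, 66 mm tall; leave it alone. Origin at the centre of its underside.

How it is judged:
On the way, in this order (a step that is already met when the one before it is completed fails the run):
1. The brush's end is down at the bottom of the upright square jar (within 2 cm of its underside) (x of brush in the frame of jar between -0.029 and 0.029 m and y of brush in the frame of jar between -0.029 and 0.029 m and angle between jar's own z axis and vertical below 0.25 rad and z of brush in the frame of jar below 0.02 m), for 0.05 s.
2. The brush is drawn up at least 6 cm, still over the jar (x of brush in the frame of jar between -0.029 and 0.029 m and y of brush in the frame of jar between -0.029 and 0.029 m and angle between jar's own z axis and vertical below 0.25 rad and z of brush in the frame of jar above 0.06 m), for 0.02 s.
3. The brush's end is down at the bottom of the jar a second time (all of step 1), for 0.05 s.
4. The brush is drawn up at least 6 cm, still over the jar again (all of step 2), for 0.02 s.
5. The brush's end is down at the bottom of the jar a third time (all of step 3), for 0.05 s.
6. The jar and every beaker stand upright in bays while the keeper bar is still open (more than 0.3 rad) ((horizontal distance between beaker1 and bay0 below 0.012 m or horizontal distance between beaker1 and bay1 below 0.012 m or horizontal distance between beaker1 and bay2 below 0.012 m or horizontal distance between beaker1 and bay3 below 0.012 m) and z of beaker1 in the frame of carrier between 0.006 and 0.018 m and angle between each of beaker1, beaker2, beaker3, jar's own z axis and vertical below 0.1 rad and (horizontal distance between beaker2 and bay0 below 0.012 m or horizontal distance between beaker2 and bay1 below 0.012 m or horizontal distance between beaker2 and bay2 below 0.012 m or horizontal distance between beaker2 and bay3 below 0.012 m) and z of beaker2 in the frame of carrier between 0.006 and 0.018 m and (horizontal distance between beaker3 and bay0 below 0.012 m or horizontal distance between beaker3 and bay1 below 0.012 m or horizontal distance between beaker3 and bay2 below 0.012 m or horizontal distance between beaker3 and bay3 below 0.012 m) and z of beaker3 in the frame of carrier between 0.006 and 0.018 m and (horizontal distance between jar and bay0 below 0.012 m or horizontal distance between jar and bay1 below 0.012 m or horizontal distance between jar and bay2 below 0.012 m or horizontal distance between jar and bay3 below 0.012 m) and z of jar in the frame of carrier between 0.006 and 0.018 m and value of joint keeper above 0.3 rad), for 0.2 s.
7. The keeper bar is shut in its catch (value of joint keeper below 0.015 rad), for 0.3 s.
At the end, for the whole second after the job is handed in: The jar and every beaker present stand still and upright (0.1 rad) on the carrier floor, each within 12 mm of a bay centre; keeper bar in its catch (under 0.015 rad); brush at rest in its stand (head within 12 mm of the axis, on its floor, leaning under 0.2 rad) ((horizontal distance between beaker1 and bay0 below 0.012 m or horizontal distance between beaker1 and bay1 below 0.012 m or horizontal distance between beaker1 and bay2 below 0.012 m or horizontal distance between beaker1 and bay3 below 0.012 m) and z of beaker1 in the frame of carrier between 0.006 and 0.018 m and angle between each of beaker1, beaker2, beaker3, jar's own z axis and vertical below 0.1 rad and linear speed of each of beaker1, beaker2, beaker3, jar, brush below 0.05 m/s and (horizontal distance between beaker2 and bay0 below 0.012 m or horizontal distance between beaker2 and bay1 below 0.012 m or horizontal distance between beaker2 and bay2 below 0.012 m or horizontal distance between beaker2 and bay3 below 0.012 m) and z of beaker2 in the frame of carrier between 0.006 and 0.018 m and (horizontal distance between beaker3 and bay0 below 0.012 m or horizontal distance between beaker3 and bay1 below 0.012 m or horizontal distance between beaker3 and bay2 below 0.012 m or horizontal distance between beaker3 and bay3 below 0.012 m) and z of beaker3 in the frame of carrier between 0.006 and 0.018 m and (horizontal distance between jar and bay0 below 0.012 m or horizontal distance between jar and bay1 below 0.012 m or horizontal distance between jar and bay2 below 0.012 m or horizontal distance between jar and bay3 below 0.012 m) and z of jar in the frame of carrier between 0.006 and 0.018 m and value of joint keeper below 0.015 rad and horizontal distance between brush and stand below 0.012 m and z of brush in the frame of stand between 0.004 and 0.022 m and angle between brush's own z axis and vertical below 0.2 rad); the robot touches nothing.
It fails at once if a bystander is knocked more than 5 cm from its place (distance of any of sample, wash_bottle, reagent, tip_box, timer, spatula, vial_rack from where it was at the start of the episode above 0.05 m).
It fails at once if a vessel is let fall (moving faster than 0.6 m/s more than 3 cm above the bench while the fingers do not touch it) ((linear speed of beaker1 above 0.6 m/s and height (world z) of beaker1 above 0.03 m and contact force between the fingers and beaker1 below 0.05 N) or (linear speed of beaker2 above 0.6 m/s and height (world z) of beaker2 above 0.03 m and contact force between the fingers and beaker2 below 0.05 N) or (linear speed of beaker3 above 0.6 m/s and height (world z) of beaker3 above 0.03 m and contact force between the fingers and beaker3 below 0.05 N) or (linear speed of jar above 0.6 m/s and height (world z) of jar above 0.03 m and contact force between the fingers and jar below 0.05 N)).
Of beaker1, beaker2, beaker3 only 1 to 3 are there at a start; the rules pass over those that are not, and their reading is None.
At some moment in a run one of beaker1, beaker2, beaker3, jar may be knocked a few centimetres aside while the robot is not near it.
It also fails if it takes over 210 s, if anything falls off the work surface, if the arm or the gripper's body presses on something with over 40 N, if the wrist force passes 120 N, or if a joint passes its speed limit or range.

## Robot

A 6-joint arm with a two-finger parallel gripper is mounted at the origin on the work surface. World frame = base frame: x ahead of the robot, y to its left, z up, the work surface at z = 0. Lengths are in m, angles in rad, forces in N, time in s.
With the tool pointing down it reaches from about 0.4 to 0.825 m from the base axis. Payload 7 kg.
Tool frame: the origin (TCP) lies at the very end of the fingers, on their centre line; the grasp point (between the pads) lies arm.hold_point_z behind it (arm.hold_point_z is the distance from the TCP to the grasp point, in m); z points along the fingers, y is the line along which they close (so a half turn about z gives the same grasp; the last joint's range is limited). The gripper opens to 88 mm and grips with 3 to 60 N. Pads are 19 mm wide; open, the fingers measure 130 mm over their backs; the gripper's body (78 mm by 193 mm) begins 47 mm behind the grasp point.
Start: joints at [-0.959, 0.359, 0.012, 0, -1.224, -0.288], TCP at [0.215, -0.64, 0.227] pointing down, gripper open.
Joint ranges: [-3.07, 3.07], [-1.43, 2.12], [-1.02, 1.25], [-3.03, 1.67], [-3.05, -0], [-3.03, 3.03]. Speed limits (rad/s): [2.39, 2.39, 3.01, 3.14, 3.14, 3.14].

## Interface

Orientations are given as [roll, pitch, yaw] about the fixed x, y, z axes, in that order (R = Rz(yaw) Ry(pitch) Rx(roll)).
In Python, from station import arm gives the robot as it stands.
- The arm moves only by the tool nudge_tcp, called after "Call:" as name(argument=value, ...) on one line, values as JSON. Schema: {"type":"object","properties":{"rows":{"type":"array","items":{"type":"array","items":{"type":"number"},"minItems":5,"maxItems":5},"minItems":1,"maxItems":20},"grip_n":{"type":"number"},"only":{"type":"string"},"quiet":{"type":"boolean"},"lines":{"type":"string"}},"required":["rows"],"additionalProperties":false}. rows is a list of rows, 1 to 20 of them, each of 5 numbers: the finger opening in m, then dx, dy, dz in m, then a turn about the tool's z in rad; each row is the pose to reach, as a shift and turn from the pose commanded when the call began, along the tool's axes at that moment; what a row does not reach only later rows make up. A row lasts 1/12 s, in which the tool goes at most 0.0417 m and 0.125 rad, less where a joint would pass 70% of its speed; a pose out of reach is approached as far as the arm can. The fingers move at their own pace and stop on an object; grip_n is the grip in N (left out, the last holds). Time passes only in rows, so rows that do not move let the fingers close. The tool returns the time, the measured TCP pose, the force, the opening and the grip force at its end. only (a regular expression) keeps the lines of the reply that match it, lines (a string "A,B") keeps lines A to B, and quiet returns only ok. Input that does not fit is refused with a message, and nothing moves.
- arm.get_state(): the state, without advancing time (a new reading comes with each control period).
- arm.grab_frame(name): name is "side" or "top" or "wrist"; returns the picture (480x640x3 uint8, red, green, blue); there is no depth.
- arm.camera_params(name): a dict with "fx", "fy", "cx", "cy" (pixels), "T" (4x4, takes a point from camera to world coordinates); the wrist camera has in their place "hand_eye" (4x4, takes a point from camera to tool coordinates, whose origin is the TCP and whose axes are the flange's). Camera axes: x right, y down, z forward; pixel columns grow to the right and rows downward; lengths in m; the calibration is good to about 2 mm. A picture is of the moment at which its call begins: read the wrist's pose just before it. camera_params takes no time and is no camera call.
- arm.job_done(): hands the job in; it is judged then, once.
The state is a dict: "t": time; "q": joint angles; "qd": joint speeds; "joint_efforts": joint torques, N m; "eef_pos": TCP position; "ee_rot": TCP orientation; "force": force on the tool from outside, world axes, zero at the start; "moment": the same for the moment, N m; "width": finger opening in m; "gripper_force": force on a finger pad.
Only numpy, scipy, OpenCV 4.12 (cv2) and the standard library are available. Lean on these libraries where they do the work, as an engineer would, in place of code of your own. Each camera call takes 0.05 s, during which the arm holds its last target. There are 200 camera calls.

## Working session

There is one attempt and no reset: what is moved stays moved. The work goes in short steps, Python scripts to look and compute and a tool call to move; the robot and the scene stay as the last step left them, time stands still between calls to the robot, and variables do not carry over. Pictures are saved under pics/ and viewed, at most 14 in all, crops included, and the job is handed in when it is done.

```bash
ls
```

Run:
```python
from station import arm
import cv2,os,numpy as np
os.makedirs('pics',exist_ok=True)
for n in ['top','side','wrist']:
    cv2.imwrite(f'pics/{n}0.png',arm.grab_frame(n)[:,:,::-1])
    print(n,{k:np.round(v,3).tolist() for k,v in arm.camera_params(n).items()})
print(arm.get_state(),arm.hold_point_z)
```

```text
pics
station.py
top {'fx': 479.782, 'fy': 479.782, 'cx': 315.063, 'cy': 235.755, 'T': [[-0.021, -0.995, 0.1, 0.36], [-1.0, 0.021, -0.004, -0.004], [0.002, -0.1, -0.995, 1.236], [0.0, 0.0, 0.0, 1.0]]}
side {'fx': 613.318, 'fy': 613.318, 'cx': 321.581, 'cy': 236.013, 'T': [[-0.845, -0.3, 0.443, -0.174], [-0.535, 0.467, -0.704, 1.012], [0.004, -0.832, -0.555, 0.9], [0.0, 0.0, 0.0, 1.0]]}
wrist {'fx': 408.215, 'fy': 408.215, 'cx': 319.536, 'cy': 232.509, 'hand_eye': [[-0.0, -0.954, -0.299, 0.081], [1.0, -0.0, 0.001, -0.002], [-0.001, -0.299, 0.954, -0.158], [0.0, 0.0, 0.0, 1.0]]}
{'t': 0.15, 'q': array([-9.58950343e-01,  3.59203219e-01,  1.13114523e-02, -2.21238699e-04,
       -1.22407806e+00, -2.88137329e-01]), 'qd': array([ 0.00170235, -0.00319612,  0.00421574,  0.00118619,  0.00058882,
        0.00135286]), 'joint_efforts': array([-1.81229778e-03, -5.83275998e+01,  2.93289596e+01,  7.00126782e+00,
        8.72602395e-03, -1.34870170e-04]), 'eef_pos': array([ 0.2145957 , -0.63962417,  0.22587464]), 'ee_rot': array([ 3.14040843e+00, -1.34059971e-04, -2.81795922e+00]), 'force': array([-0.35686096, -0.85438026,  0.0674013 ]), 'moment': array([0.04413501, 0.04891071, 0.02483739]), 'gripper_force': 0.0, 'width': 0.0875570759661853} 0.0188
```
View pics/top0.png

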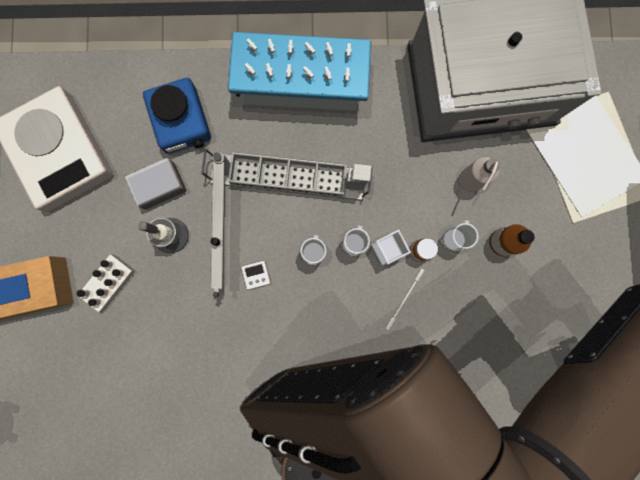

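View pics/side0.png

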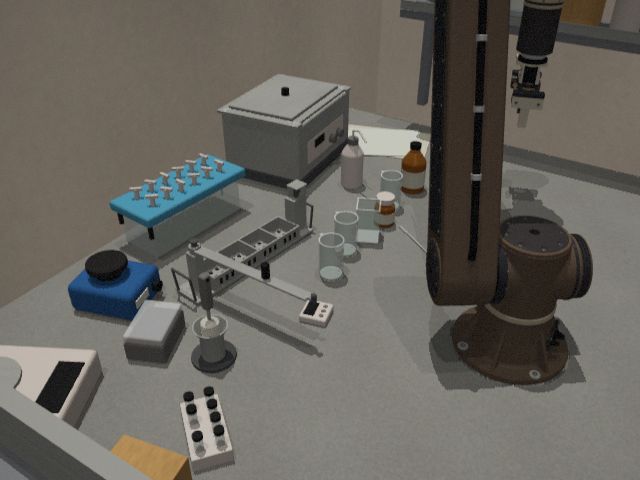

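The top view shows the beakers at (313,250), (356,241) and (461,237), and the jar at (391,248). The sample is at (425,249), the stand at (165,235) with the brush handle at (152,229). The carrier bays run from (245,170) to (330,180), and the keeper bar from (218,160) to (217,295) with its knob at (215,241). I'll zoom in.

Create h.py:
```python
from station import arm
import numpy as np, cv2
from scipy.spatial.transform import Rotation as Rr
def cam(n):
    p=arm.camera_params(n)
    if n=='wrist':
        s=arm.get_state(); W=np.eye(4); W[:3,:3]=Rr.from_euler('xyz',s['ee_rot']).as_matrix(); W[:3,3]=s['eef_pos']
        p['T']=W@p['hand_eye']
    return p
def ray(p,u,v):
    d=p['T'][:3,:3]@np.array([(u-p['cx'])/p['fx'],(v-p['cy'])/p['fy'],1]); return p['T'][:3,3],d
def onz(p,u,v,z):
    o,d=ray(p,u,v); return o+d*(z-o[2])/d[2]
def two(p1,a,p2,b):
    A=[];B=[]
    for p,(u,v) in((p1,a),(p2,b)):
        o,d=ray(p,u,v); d=d/np.linalg.norm(d); M=np.eye(3)-np.outer(d,d); A.append(M);B.append(M@o)
    return np.linalg.lstsq(np.vstack(A),np.hstack(B),rcond=None)[0]
def proj(p,X):
    c=p['T'][:3,:3].T@(np.array(X)-p['T'][:3,3]); return np.array([p['fx']*c[0]/c[2]+p['cx'],p['fy']*c[1]/c[2]+p['cy']])
def rel(X,yaw=None):
    "shift in tool axes from the present TCP to world X"
    s=arm.get_state(); return Rr.from_euler('xyz',s['ee_rot']).as_matrix().T@(np.array(X)-s['eef_pos'])
def shot(n,f,crop=None,k=1):
    im=arm.grab_frame(n)[:,:,::-1].copy()
    if crop: x,y,w,h=crop; im=im[y:y+h,x:x+w]
    cv2.imwrite('pics/'+f,cv2.resize(im,None,fx=k,fy=k,interpolation=cv2.INTER_CUBIC))
```

Run:
```python
from h import *
im=cv2.imread('pics/top0.png')
a=cv2.resize(im[215:275,295:485],None,fx=4,fy=4,interpolation=2)
b=cv2.resize(im[145:260,130:380],None,fx=3,fy=3,interpolation=2)
a=cv2.copyMakeBorder(a,0,0,0,max(0,b.shape[1]-a.shape[1]),0);b=cv2.copyMakeBorder(b,0,0,0,max(0,a.shape[1]-b.shape[1]),0)
cv2.imwrite('pics/z.png',np.vstack([a,b])); print(a.shape,b.shape)
```

```text
(240, 760, 3) (345, 760, 3)
```

View pics/z.png

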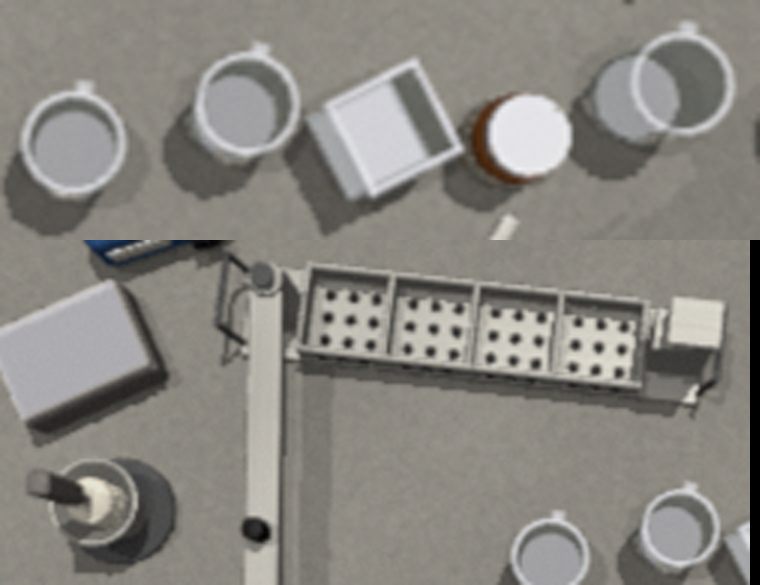

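Rims in full-frame pixels: beaker A (313.5,250.8), B (356.8,241.3), C (465.8,235.5), each with a small spout pointing up the image. The jar mouth is centred at (393,247), turned about 27°. Bay floors run from about (247,173) to (330,181), the knob is at (215.3,241.7) and the brush handle end is near (143,226).

Run:
```python
from h import *
np.set_printoptions(precision=4,suppress=True)
p=cam('top')
Z=lambda x,y:(295+(x-1.5)/4,215+(y-1.5)/4)
L=lambda x,y:(130+(x-1)/3,145+(y-241)/3)
for n,q in dict(A=(74,143),B=(247,105),C=(683,82)).items(): print(n,onz(p,*Z(*q),.1))
for n,q in dict(sA=(85,87),sB=(261,48),sC=(688,28)).items(): print(n,onz(p,*Z(*q),.1))
J=[onz(p,*Z(*q),.1) for q in((415,60),(460,150),(370,195),(325,108))]; print('jar',np.mean(J,0),[np.degrees(np.arctan2(*(J[i+1]-J[i])[1::-1])) for i in range(3)])
print('sample',onz(p,*Z(530,135),.085))
for q in((308,265),(648,300),(640,388),(298,352)): print('tray',onz(p,*L(*q),.045))
for q in((351,322),(436,332),(515,341),(600,347)): print('bay',onz(p,*L(*q),.012))
print('knob',onz(p,*L(256,527),.16),'hinge',onz(p,*L(264,273),.14))
print('end',onz(p,217,293,.121))
print('handle',onz(p,*L(38,484),.21),'stand rim',onz(p,*L(94,502),.085))
s=cam('side'); print('knob2',two(p,L(256,527),s,(265.5,265)),'handle',two(p,L(38,484),s,(205,278)))
print(two(p,L(264,273),s,(195,246)))
```

Run:
```python
import cv2
im=cv2.imread('pics/side0.png')
cv2.imwrite('pics/s1.png',cv2.resize(im[180:380,160:360],None,fx=3,fy=3,interpolation=2))
```

```text
A [ 0.44   -0.0036  0.1   ]
B [ 0.4605 -0.1069  0.1   ]
C [ 0.4687 -0.3668  0.1   ]
sA [ 0.4732 -0.0109  0.1   ]
sB [ 0.4944 -0.1163  0.1   ]
sC [ 0.501  -0.3715  0.1   ]
jar [ 0.4448 -0.1929  0.1   ] [np.float64(-155.60145443981602), np.float64(115.14698246463239), np.float64(25.463874980793232)]
sample [ 0.4401 -0.2779  0.085 ]
tray [0.6958 0.1962 0.045 ]
tray [ 0.6596 -0.0906  0.045 ]
tray [ 0.5844 -0.0818  0.045 ]
tray [0.6211 0.2049 0.045 ]
bay [0.6538 0.1647 0.012 ]
bay [0.6434 0.0913 0.012 ]
bay [0.6341 0.0231 0.012 ]
bay [ 0.6273 -0.0503  0.012 ]
knob [0.4631 0.2166 0.16  ] hinge [0.6634 0.2144 0.14  ]
end [0.3448 0.2201 0.121 ]
handle [0.4927 0.3626 0.21  ] stand rim [0.4932 0.3621 0.085 ]
knob2 [0.4631 0.2177 0.1526] handle [0.492  0.3641 0.2024]
[0.6646 0.2155 0.1244]
```

View pics/s1.png

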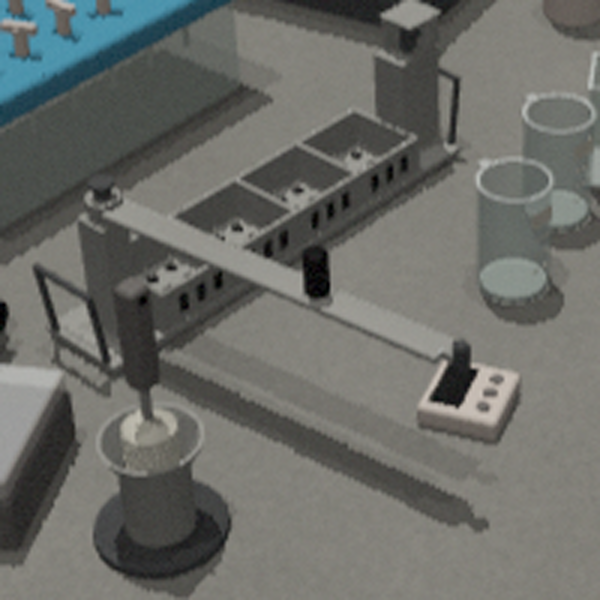

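The side view shows the brush nearly upright in its stand, the bar open about 1.46 rad, and the timer under the bar's end. I'll go to the brush via a waypoint.

Call:
nudge_tcp(rows=[[0.088,-0.08,0.05,-0.074,0],[0.088,-0.38,0.23,-0.074,-0.6],[0.088,-0.38,0.23,-0.074,-0.6],[0.088,-0.38,0.23,-0.074,-0.6],[0.088,-0.38,0.23,-0.074,-0.6],[0.088,-0.38,0.23,-0.074,-1.25],[0.088,-0.38,0.23,-0.074,-1.25],[0.088,-0.38,0.23,-0.074,-1.25],[0.088,-0.38,0.23,-0.074,-1.25],[0.088,-0.38,0.23,-0.074,-1.25],[0.088,-0.38,0.23,-0.074,-1.25],[0.088,-0.38,0.23,-0.074,-1.25],[0.088,-0.38,0.23,-0.074,-1.25],[0.088,-0.38,0.23,-0.074,-1.25]])

```text
t: 1.32
eef_pos: [0.5017, -0.3007, 0.3002]
ee_rot: [3.141, 0.0, -1.568]
force: [-0.6, -0.2, -0.3]
width: 0.0875
gripper_force: 0.0
```

```bash
python3 -c "
from h import *
s=arm.get_state();print(s['q'],s['ee_rot'],rel([.493,.362,.3]))"
```

```text
[-2.05808504e-01  1.72551527e-01 -7.41851817e-02 -2.91344154e-05
 -1.32489364e+00  2.08704183e-01] [ 3.14078259e+00  2.00441325e-04 -1.56790783e+00] [-6.62679525e-01  6.76681895e-03  3.28157683e-04]
```

Call:
nudge_tcp(rows=[[0.088,-0.663,0.007,0,0],[0.088,-0.663,0.007,0,0],[0.088,-0.663,0.007,0,0],[0.088,-0.663,0.007,0,0],[0.088,-0.663,0.007,0,0],[0.088,-0.663,0.007,0,0],[0.088,-0.663,0.007,0,0],[0.088,-0.663,0.007,0,0],[0.088,-0.663,0.007,0,0],[0.088,-0.663,0.007,0,0],[0.088,-0.663,0.007,0,0],[0.088,-0.663,0.007,0,0],[0.088,-0.663,0.007,0,0],[0.088,-0.663,0.007,0,0],[0.088,-0.663,0.007,0,0],[0.088,-0.663,0.007,0,0],[0.088,-0.663,0.007,0,0],[0.088,-0.663,0.007,0,0]])

```text
t: 2.82
eef_pos: [0.493, 0.3623, 0.2991]
ee_rot: [3.14, -0.002, -1.568]
force: [-0.1, -0.2, 0.2]
width: 0.0873
gripper_force: 0.0
```

```bash
python3 -c "
from h import *
s=arm.get_state();print(s['q'],s['ee_rot'])
p=cam('wrist');print(proj(p,[.493,.362,.21]),proj(p,[.493,.362,.13]))
shot('wrist','w1.png')"
```

```text
[ 9.52574856e-01  2.19943505e-01 -1.67266763e-02 -1.14317468e-04
 -1.33649380e+00 -9.49983805e-01] [ 3.14012500e+00 -1.86121789e-03 -1.56823058e+00]
[320.60040968 240.01151591] [320.21285252 209.49357991]
```

View pics/w1.png

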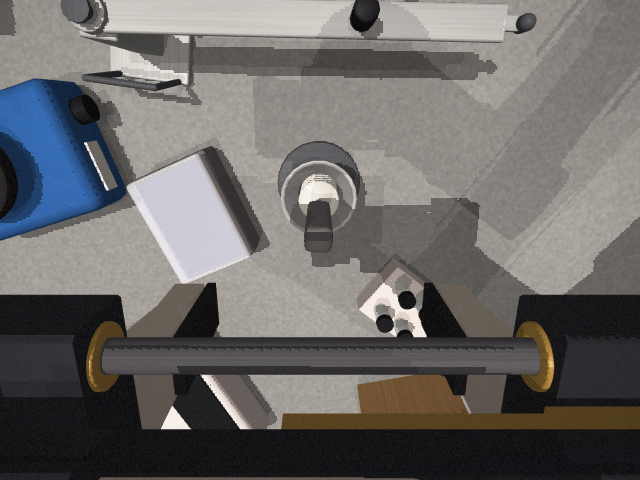

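The handle's top is at (319,241), within 2 px of the prediction, and square to the fingers. I'll descend and grip.

Call:
nudge_tcp(rows=[[0.06,0,0,0.149,0],[0.06,0,0,0.149,0],[0.06,0,0,0.149,0],[0.06,0,0,0.149,0],[0.06,0,0,0.149,0],[0.06,0,0,0.149,0],[0.01,0,0,0.149,0],[0.01,0,0,0.149,0],[0.01,0,0,0.149,0],[0.01,0,0,0.149,0],[0.01,0,0,0.149,0],[0.01,0,0,0.149,0],[0.01,0,0,0.149,0],[0.01,0,0,0.149,0]], grip_n=25)

```text
t: 4.03
eef_pos: [0.4928, 0.3622, 0.1518]
ee_rot: [-3.141, 0.0, -1.568]
force: [-0.2, -0.5, 2.5]
width: 0.0177
gripper_force: 25.0
```

Call:
nudge_tcp(rows=[[0.01,0,0,-0.04,0],[0.01,0,0,-0.08,0],[0.01,0,0,-0.12,0],[0.01,0,0,-0.15,0],[0.01,0,0,-0.15,0],[0.01,0,0,-0.15,0]], grip_n=25)

```text
t: 4.53
eef_pos: [0.4932, 0.3627, 0.3038]
ee_rot: [-3.139, 0.003, -1.568]
force: [-0.2, -0.9, -1.7]
width: 0.0178
gripper_force: 25.0
```

```bash
python3 -c "
from h import *
cv2.imwrite('pics/a.png',np.hstack([arm.grab_frame('top')[150:480,100:500,::-1],arm.grab_frame('side')[120:450,100:500,::-1]]))"
```

```text
(no output)
```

View pics/a.png

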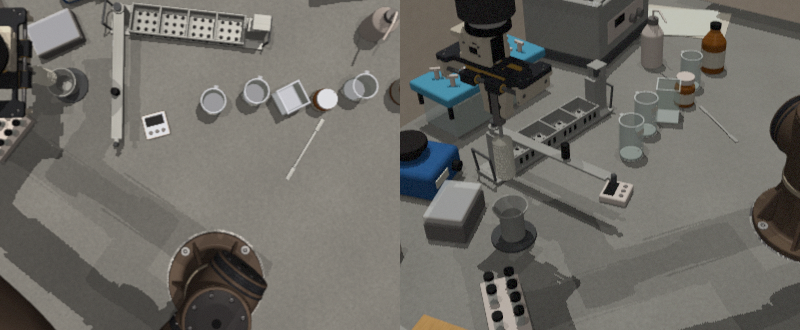

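The brush is held, hanging about straight, and the glass is unmoved. I'll carry the brush over the jar.

Call:
nudge_tcp(rows=[[0.01,0.02,0,-0.04,0],[0.01,0.555,0.05,-0.04,0],[0.01,0.555,0.05,-0.04,0],[0.01,0.555,0.05,-0.04,0],[0.01,0.555,0.05,-0.04,0],[0.01,0.555,0.05,-0.04,0],[0.01,0.555,0.05,-0.04,0],[0.01,0.555,0.05,-0.04,0],[0.01,0.555,0.05,-0.04,0],[0.01,0.555,0.05,-0.04,0],[0.01,0.555,0.05,-0.04,0],[0.01,0.555,0.05,-0.04,0],[0.01,0.555,0.05,-0.04,0],[0.01,0.555,0.05,-0.04,0],[0.01,0.555,0.05,-0.04,0],[0.01,0.555,0.05,-0.04,0],[0.01,0.555,0.05,-0.04,0]])

```text
t: 6.05
eef_pos: [0.4439, -0.1932, 0.3402]
ee_rot: [3.139, 0.0, -1.569]
force: [-0.1, -0.4, -1.5]
width: 0.0179
gripper_force: 25.0
```

Call:
nudge_tcp(rows=[[0.01,0,0,0.02,0],[0.01,0,0,0.06,0],[0.01,0,0,0.075,0],[0.01,0,0,0.075,0]])

```text
t: 6.38
eef_pos: [0.4423, -0.1911, 0.2623]
ee_rot: [3.134, 0.002, -1.566]
force: [-0.7, 0.3, -1.1]
width: 0.0181
gripper_force: 25.0
```

```bash
python3 -c "
from h import *
p=cam('side')
e=arm.get_state()['eef_pos']
print(proj(p,e-[0,0,.142]),proj(p,[.4448,-.1929,.1]), proj(p,[.4448,-.1929,0]),rel([.4448,-.1929,.3]))
shot('wrist','w2.png',(120,60,400,300))
shot('side','s2.png',(300,120,160,140),3)
a=cv2.imread('pics/w2.png');b=cv2.imread('pics/s2.png')[:300,:400]
cv2.imwrite('pics/b.png',np.hstack([a,b]))"
```

```text
[369.17387176 197.05792186] [368.28551343 203.38613028] [366.54509679 235.95452941] [ 0.00174274 -0.00219607 -0.03772812]
```

View pics/b.png

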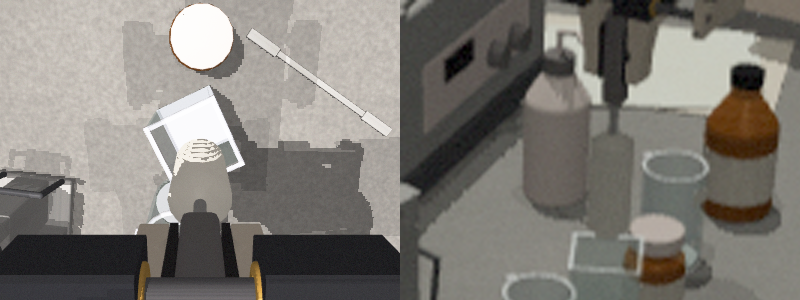

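The brush is just above the jar mouth and centred; its tip is at (369,198), as predicted. Now the strokes.

Call:
nudge_tcp(rows=[[0.01,0,0,0.04,0],[0.01,0,0,0.08,0],[0.01,0,0,0.11,0],[0.01,0,0,0.115,0],[0.01,0,0,0.115,0],[0.01,0,0,0.115,0]])

```text
t: 6.98
eef_pos: [0.4464, -0.1932, 0.1539]
ee_rot: [-3.139, -0.001, -1.566]
force: [0.2, 0.2, -0.5]
width: 0.0181
gripper_force: 25.0
```

Call:
nudge_tcp(rows=[[0.01,0,0,-0.04,0],[0.01,0,0,-0.075,0],[0.01,0,0,-0.075,0],[0.01,0,0,-0.075,0],[0.01,0,0,-0.04,0],[0.01,0,0,0,0],[0.01,0,0,0,0],[0.01,0,0,0,0],[0.01,0,0,0,0]])

```text
t: 7.73
eef_pos: [0.4459, -0.1935, 0.1538]
ee_rot: [-3.14, -0.001, -1.567]
force: [0.7, 0.5, 0.3]
width: 0.0181
gripper_force: 25.0
```

Call:
nudge_tcp(rows=[[0.01,0,0,-0.04,0],[0.01,0,0,-0.075,0],[0.01,0,0,-0.075,0],[0.01,0,0,-0.075,0],[0.01,0,0,-0.04,0],[0.01,0,0,0,0],[0.01,0,0,0,0],[0.01,0,0,0,0],[0.01,0,0,0,0]])

```text
t: 8.48
eef_pos: [0.4457, -0.1935, 0.1536]
ee_rot: [-3.14, -0.001, -1.567]
force: [0.1, -0.4, -0.1]
width: 0.0176
gripper_force: 25.0
```

```bash
python3 -c "
from h import *
shot('side','s3.png',(300,120,160,140),3)
shot('wrist','w3.png',(120,60,400,300))
a=cv2.imread('pics/w3.png');b=cv2.imread('pics/s3.png')[:300,:400]
cv2.imwrite('pics/c.png',np.hstack([a,b]))"
```

```text
(no output)
```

View pics/c.png

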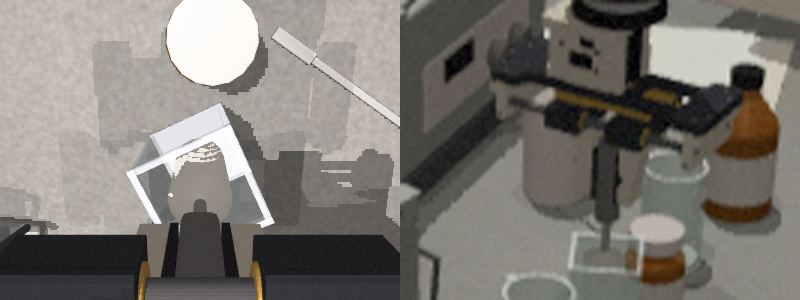

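The brush is inside, near the jar floor. For margin I'll do three more strokes, 5 mm deeper, with a lift between each.

Call:
nudge_tcp(rows=[[0.01,0,0,0.006,0],[0.01,0,0,0.006,0],[0.01,0,0,-0.035,0],[0.01,0,0,-0.07,0],[0.01,0,0,-0.07,0],[0.01,0,0,-0.07,0],[0.01,0,0,-0.03,0],[0.01,0,0,0.006,0],[0.01,0,0,0.006,0],[0.01,0,0,0.006,0],[0.01,0,0,-0.035,0],[0.01,0,0,-0.07,0],[0.01,0,0,-0.07,0],[0.01,0,0,-0.07,0],[0.01,0,0,-0.03,0],[0.01,0,0,0.006,0],[0.01,0,0,0.006,0],[0.01,0,0,0.006,0],[0.01,0,0,0.006,0]])

```text
t: 10.17
eef_pos: [0.4451, -0.1934, 0.1471]
ee_rot: [-3.141, -0.001, -1.567]
force: [1.2, -0.4, 0.6]
width: 0.018
gripper_force: 25.0
```

Call:
nudge_tcp(rows=[[0.01,0,0,-0.04,0],[0.01,0,0,-0.08,0],[0.01,0,0,-0.12,0],[0.01,0,0,-0.16,0],[0.01,0,0,-0.2,0],[0.01,0,0,-0.2,0],[0.01,0,0,-0.2,0]])

```text
t: 10.75
eef_pos: [0.4455, -0.1934, 0.3507]
ee_rot: [-3.134, -0.001, -1.568]
force: [-0.4, 1.0, -2.3]
width: 0.0179
gripper_force: 25.0
```

```bash
python3 -c "
from h import *
print(rel([.493,.362,.35]))"
```

```text
[-0.55528286 -0.04923539  0.00063648]
```

Call:
nudge_tcp(rows=[[0.01,-0.03,0,0,0],[0.01,-0.5553,-0.049,0,0],[0.01,-0.5553,-0.049,0,0],[0.01,-0.5553,-0.049,0,0],[0.01,-0.5553,-0.049,0,0],[0.01,-0.5553,-0.049,0,0],[0.01,-0.5553,-0.049,0,0],[0.01,-0.5553,-0.049,0,0],[0.01,-0.5553,-0.049,0,0],[0.01,-0.5553,-0.049,0,0],[0.01,-0.5553,-0.049,0,0],[0.01,-0.5553,-0.049,0,0],[0.01,-0.5553,-0.049,0,0],[0.01,-0.5553,-0.049,0,0],[0.01,-0.5553,-0.049,0,0],[0.01,-0.5553,-0.049,0,0],[0.01,-0.5553,-0.049,0,0]])

```text
t: 12.17
eef_pos: [0.4915, 0.3619, 0.3456]
ee_rot: [3.141, -0.001, -1.567]
force: [-0.6, 0.5, -0.5]
width: 0.0178
gripper_force: 25.0
```

Call:
nudge_tcp(rows=[[0.01,0,0,0.04,0],[0.01,0,0,0.08,0],[0.01,0,0,0.1,0],[0.01,0,0,0.11,0],[0.01,0,0,0.11,0],[0.01,0,0,0.11,0]])

```text
t: 12.67
eef_pos: [0.4925, 0.3619, 0.2372]
ee_rot: [-3.14, 0.001, -1.568]
force: [0.9, 0.7, 0.0]
width: 0.0178
gripper_force: 25.0
```

```bash
python3 -c "
from h import *
print(rel([.4928,.3622,.153]));
shot('side','s3.png',(140,200,160,180),3)
shot('wrist','w3.png',(120,60,320,300))
a=cv2.imread('pics/w3.png');b=cv2.imread('pics/s3.png')
a=cv2.copyMakeBorder(a,0,b.shape[0]-300,0,0,0)
cv2.imwrite('pics/d.png',np.hstack([a,b]))"
```

```text
[-0.00022069 -0.00013824  0.08421589]
```

View pics/d.png

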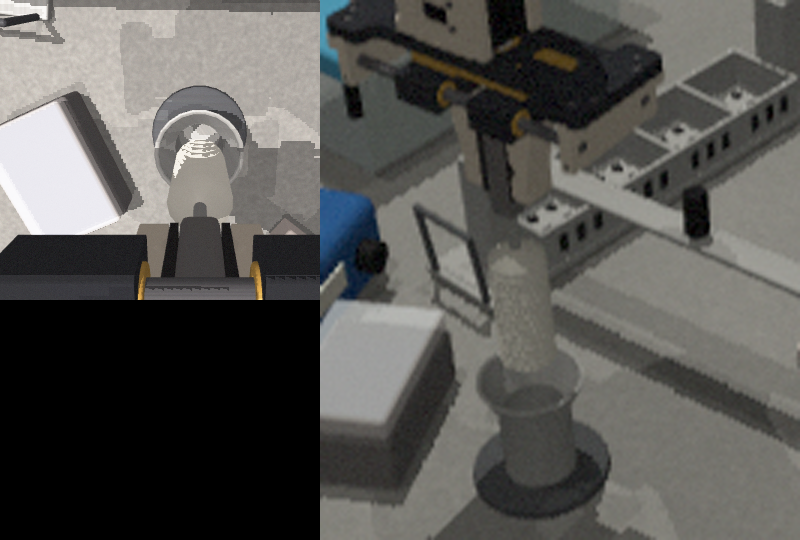

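The tip is centred over the stand's mouth at about (527,365) in this picture. I'll lower it to the floor, release and rise.

Call:
nudge_tcp(rows=[[0.01,0,0,0.03,0],[0.01,0,0,0.05,0],[0.01,0,0,0.07,0],[0.01,0,0,0.082,0],[0.01,0,0,0.084,0],[0.01,0,0,0.084,0],[0.01,0,0,0.084,0]])

```text
t: 13.35
eef_pos: [0.4927, 0.3631, 0.1534]
ee_rot: [-3.14, 0.002, -1.567]
force: [0.0, 0.4, -0.5]
width: 0.018
gripper_force: 25.0
```

Call:
nudge_tcp(rows=[[0.05,0,0,0,0],[0.05,0,0,0,0],[0.05,0,0,0,0],[0.05,0,0,0,0],[0.05,0,0,-0.04,0],[0.05,0,0,-0.08,0],[0.05,0,0,-0.12,0],[0.088,0,0,-0.16,0],[0.088,0,0,-0.16,0],[0.088,0,0,-0.16,0]])

```text
t: 14.18
eef_pos: [0.4926, 0.3632, 0.3151]
ee_rot: [-3.138, 0.005, -1.568]
force: [0.5, -1.2, -0.5]
width: 0.0648
gripper_force: 0.0
```

Run:
```python
from h import *
np.set_printoptions(precision=4,suppress=True)
t=arm.grab_frame('top')[:,:,::-1];s=arm.grab_frame('side')[:,:,::-1]
a=cv2.resize(t[215:275,295:485],None,fx=4,fy=4,interpolation=2)
b=cv2.resize(s[260:380,140:300],None,fx=3,fy=2.8,interpolation=2)
b=cv2.copyMakeBorder(b,0,0,0,280,0)
cv2.imwrite('pics/e.png',np.vstack([a,b])); print(cv2.absdiff(t,cv2.imread('pics/top0.png'))[215:275,295:485].reshape(-1,3).mean(0))
```

```text
[6.3225 6.5631 6.6906]
```

View pics/e.png

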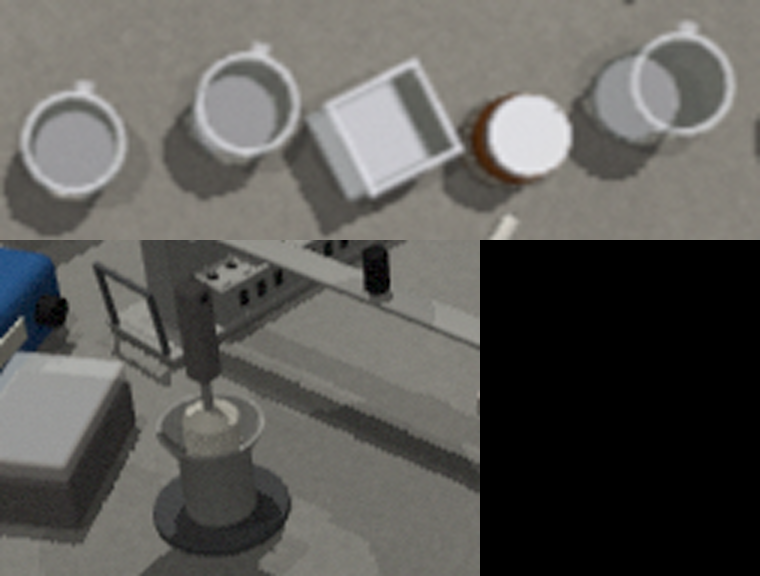

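The brush stands in its stand and the glass has not moved. I'll take wrist views above the carrier and above the glass row to refine the positions.

Call:
nudge_tcp(rows=[[0.088,0.3,-0.05,-0.06,0],[0.088,0.3,-0.05,-0.06,0],[0.088,0.3,-0.05,-0.06,0],[0.088,0.3,-0.05,-0.06,0],[0.088,0.3,-0.05,-0.06,0],[0.088,0.3,-0.05,-0.06,0],[0.088,0.3,-0.05,-0.06,0],[0.088,0.3,-0.05,-0.06,0],[0.088,0.3,-0.05,-0.06,0],[0.088,0.3,-0.05,-0.06,0],[0.088,0.3,-0.05,-0.06,0],[0.088,0.3,-0.05,-0.06,0]])

```text
t: 15.28
eef_pos: [0.5424, 0.0632, 0.3705]
ee_rot: [3.14, -0.001, -1.567]
force: [0.4, 0.6, -0.5]
width: 0.0877
gripper_force: 0.0
```

Run:
```python
from h import *
p=cam('wrist'); im=arm.grab_frame('wrist')[:,:,::-1].copy(); cv2.imwrite('pics/w4.png',im)
np.savez('pics/w4.npz',T=p['T'])
g=cv2.cvtColor(im,6)
for b,(x,y) in enumerate([(.6266,-.0499),(.6355,.0215),(.6445,.0929),(.6534,.1643)]):
    print(b,proj(p,[x,y,.012]))
for n,q in dict(A=(.44,-.0036),B=(.4605,-.1069),J=(.4448,-.1929)).items(): print(n,proj(p,[*q,.1]))
q=cam('top'); print('reagent',onz(q,518,237,.15),'wash',onz(q,485,165,.15))
```

```text
0 [249.06597154  77.56790471]
1 [244.63196732 139.11041784]
2 [240.47948154 195.66911266]
3 [236.72468561 247.8263268 ]
A [420.97616999 121.55143355]
B [407.76198738   7.61849897]
J [ 432.37370199 -102.0680038 ]
reagent [ 0.45708879 -0.47046484  0.15      ] wash [ 0.62566975 -0.40483914  0.15      ]
```

View pics/w4.png

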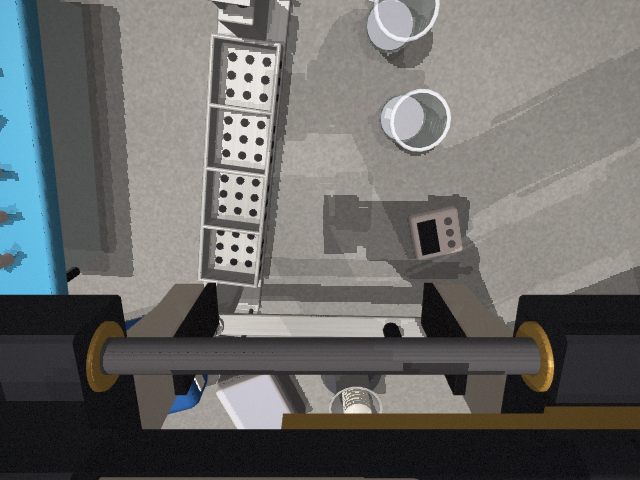

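The holes' centres sit at about (248,76), (243,138), (239,196) and (235,248), and beaker A's rim at (420,121), all within 1–2 px of prediction. I'll refine by blob and ellipse.

Create rim.py:
```python
from h import *
def rim(im,p,xy,z=.1,r=.03,w=.012):
    "fit the bright rim (circle at height z) near xy"
    g=cv2.cvtColor(im,6).astype(float); X=np.array(xy,float)
    for it in range(4):
        pts=[]
        for a in np.linspace(0,2*np.pi,120,endpoint=False):
            rr=np.linspace(r-w,r+w,49)/(1+it*0); d=np.array([np.cos(a),np.sin(a)])
            uv=np.array([proj(p,[*(X+k*d),z]) for k in rr]).astype(np.float32)
            v=cv2.remap(g.astype(np.float32),uv[:,0].reshape(1,-1),uv[:,1].reshape(1,-1),1)[0]
            if v.max()>np.median(v)+25:
                wt=np.clip(v-(v.max()+np.median(v))/2,0,None); pts.append(X+d*(wt*rr).sum()/wt.sum())
        pts=np.array(pts)
        if len(pts)<20: return None
        A=np.c_[2*pts,np.ones(len(pts))]; f=lambda m:np.linalg.lstsq(A[m],(pts[m]**2).sum(1),rcond=None)[0]
        m=np.ones(len(pts),bool)
        for _ in range(5):
            c=f(m); R=np.sqrt(c[2]+c[0]**2+c[1]**2); e=abs(np.linalg.norm(pts-c[:2],axis=1)-R); m=e<max(.0015,np.median(e)*1.5)
        X=c[:2]
    return np.round(X,4),round(R,4),int(m.sum())
```

Run:
```python
from rim import *
im=cv2.imread('pics/w4.png'); p=arm.camera_params('wrist'); p['T']=np.load('pics/w4.npz')['T']
g=cv2.cvtColor(im,6)
n,l,st,c=cv2.connectedComponentsWithStats((g<75).astype('uint8')[:300])
C=np.array([onz(p,*c[i],.012)[:2] for i in range(1,n) if 20<st[i,4]<160 and max(st[i,2:4])<18])
yv=np.array([.124,.9923])
for b,q in enumerate([(.6266,-.0499),(.6355,.0215),(.6445,.0929),(.6534,.1643)]):
    k=C[np.linalg.norm(C-q,axis=1)<.032]; print(b,len(k),k.mean(0).round(4))
print('A',rim(im,p,(.44,-.0036)))
t=cv2.imread('pics/top0.png');q=cam('top')
for x in((.44,-.0036),(.4605,-.1069),(.4687,-.3668)): print(rim(t,q,x))
```

```text
0 9 [ 0.6278 -0.0504]
1 9 [0.6374 0.0212]
2 9 [0.6471 0.0925]
3 9 [0.6566 0.1643]
A (array([ 0.4411, -0.0048]), np.float64(0.0287), 119)
(array([ 0.4413, -0.0034]), np.float64(0.0285), 113)
(array([ 0.4619, -0.1074]), np.float64(0.0286), 110)
(array([ 0.4683, -0.3665]), np.float64(0.0287), 114)
```

Call:
nudge_tcp(rows=[[0.088,0.067,0.1015,0,-0.66],[0.088,0.067,0.1015,0.1,-0.66],[0.088,0.067,0.1015,0.15,-0.66],[0.088,0.067,0.1015,0.2,-0.66],[0.088,0.067,0.1015,0.2,-0.66],[0.088,0.067,0.1015,0.2,-0.66],[0.088,0.067,0.1015,0.2,-0.66],[0.088,0.067,0.1015,0.2,-0.66]])

```text
t: 16.0
eef_pos: [0.4394, -0.0052, 0.1696]
ee_rot: [3.136, 0.001, -0.909]
force: [0.4, 0.2, 1.0]
width: 0.0878
gripper_force: 0.0
```

Call:
nudge_tcp(rows=[[0.088,0,0,0.04,0],[0.088,0,0,0.08,0],[0.088,0,0,0.1055,0],[0.088,0,0,0.1055,0],[0.088,0,0,0.1055,0],[0.04,0,0,0.1055,0],[0.04,0,0,0.1055,0],[0.04,0,0,0.1055,0],[0.04,0,0,0.1055,0],[0.04,0,0,0.1055,0],[0.04,0,0,0.1055,0]], grip_n=15)

```text
t: 16.92
eef_pos: [0.442, -0.0047, 0.067]
ee_rot: [-3.14, -0.001, -0.908]
force: [-2.1, -0.7, 8.4]
width: 0.0608
gripper_force: 15.0
```

```bash
python3 -c "
from h import *
print(arm.get_state()['q'],rel([.6552,.1645,.245]))"
```

```text
[ 4.38402601e-01  1.53013493e-01 -6.97317333e-01  5.46256107e-04
 -7.18904154e-01  2.24429805e-01] [-0.0019985  -0.27243183 -0.17760393]
```

Call:
nudge_tcp(rows=[[0.04,0,0,-0.01,0],[0.04,0,0,-0.03,0],[0.04,0,0,-0.07,0],[0.04,0,0,-0.11,0],[0.04,0,0,-0.15,0],[0.04,0,0,-0.185,0],[0.04,0,0,-0.185,0],[0.04,0,0,-0.185,0]])

```text
t: 17.58
eef_pos: [0.4422, -0.0045, 0.2532]
ee_rot: [-3.137, -0.001, -0.908]
force: [0.3, 0.4, -2.0]
width: 0.0606
gripper_force: 15.0
```

```bash
python3 -c "
from h import *
print(arm.get_state()['q'],rel([.6552,.1645,.245]))
shot('side','s5.png',(220,80,260,220),2)"
```

```text
[ 4.38452908e-01 -5.88295856e-02 -4.29855767e-01 -9.31602064e-05
 -1.19496333e+00  2.24441748e-01] [-0.00211553 -0.27181068  0.00949465]
```

View pics/s5.png

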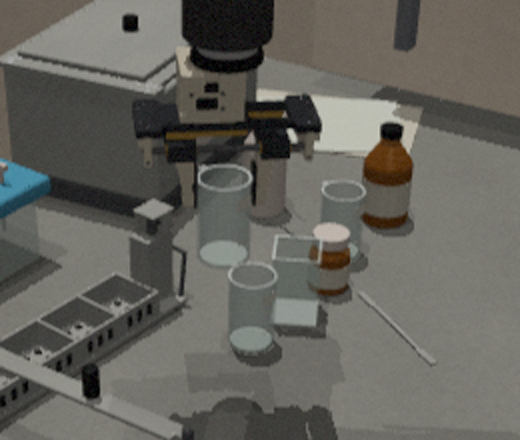

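Beaker A hangs upright in the fingers. I'll carry it to bay 3.

Call:
nudge_tcp(rows=[[0.04,-0.002,-0.03,0,0.1],[0.04,-0.002,-0.272,0,0.796],[0.04,-0.002,-0.272,0,0.796],[0.04,-0.002,-0.272,0,0.796],[0.04,-0.002,-0.272,0,0.796],[0.04,-0.002,-0.272,0,0.796],[0.04,-0.002,-0.272,0,0.796],[0.04,-0.002,-0.272,0,0.796],[0.04,-0.002,-0.272,0,0.796],[0.04,-0.002,-0.272,0,0.796],[0.04,-0.002,-0.272,0,0.796]])

```text
t: 18.55
eef_pos: [0.6536, 0.1634, 0.2502]
ee_rot: [3.14, -0.001, -1.704]
force: [-0.9, -0.6, -0.8]
width: 0.0609
gripper_force: 15.0
```

```bash
python3 -c "
from h import *
print(arm.get_state()['q'],rel([.6552,.1645,.130]))"
```

```text
[ 5.33623750e-01  3.45129037e-01  4.60072404e-02 -1.41421693e-04
 -1.27343213e+00 -6.66297259e-01] [-0.00138056 -0.00160966  0.12024071]
```

Call:
nudge_tcp(rows=[[0.04,-0.001,-0.001,0.04,0],[0.04,-0.001,-0.001,0.08,0],[0.04,-0.001,-0.001,0.12,0],[0.04,-0.001,-0.001,0.12,0],[0.04,-0.001,-0.001,0.12,0],[0.04,-0.001,-0.001,0.12,0]])

```text
t: 19.05
eef_pos: [0.6569, 0.165, 0.1341]
ee_rot: [-3.139, 0.001, -1.703]
force: [0.9, 0.4, -0.4]
width: 0.0606
gripper_force: 15.0
```

Call:
nudge_tcp(rows=[[0.04,0,0,0.015,0],[0.04,0,0,0.03,0],[0.04,0,0,0.03,0],[0.04,0,0,0.03,0]])

```text
t: 19.38
eef_pos: [0.6567, 0.1653, 0.1036]
ee_rot: [-3.139, 0.001, -1.703]
force: [-0.7, 0.6, -0.6]
width: 0.0607
gripper_force: 15.0
```

```bash
python3 -c "
from h import *
print(rel([.6552,.1645,.079]))"
```

```text
[0.00099691 0.00142652 0.02457795]
```

Call:
nudge_tcp(rows=[[0.04,0.001,0.001,0.01,0],[0.04,0.001,0.001,0.018,0],[0.04,0.001,0.001,0.022,0],[0.04,0.001,0.001,0.024,0],[0.04,0.001,0.001,0.024,0],[0.04,0.001,0.001,0.024,0]])

```text
t: 19.88
eef_pos: [0.6543, 0.1641, 0.0784]
ee_rot: [3.142, -0.0, -1.703]
force: [-5.0, 0.4, 8.7]
width: 0.0606
gripper_force: 15.0
```

Call:
nudge_tcp(rows=[[0.085,0,0,0,0],[0.085,0,0,0,0],[0.085,0,0,0,0],[0.085,0,0,0,0],[0.085,0,0,0,0],[0.085,0,0,-0.03,0],[0.085,0,0,-0.07,0],[0.085,0,0,-0.11,0],[0.085,0,0,-0.15,0],[0.085,0,0,-0.19,0],[0.085,0,0,-0.23,0],[0.085,0,0,-0.27,0],[0.085,0,0,-0.27,0],[0.085,0,0,-0.27,0]])

```text
t: 21.05
eef_pos: [0.6555, 0.1645, 0.3506]
ee_rot: [-3.137, 0.003, -1.704]
force: [0.4, 0.4, -0.3]
width: 0.0852
gripper_force: 0.0
```

Run:
```python
from rim import *
p=cam('wrist'); im=arm.grab_frame('wrist')[:,:,::-1].copy(); cv2.imwrite('pics/w6.png',im)
q=cam('top');t=arm.grab_frame('top')[:,:,::-1].copy(); cv2.imwrite('pics/t6.png',t)
print('A in bay',rim(im,p,(.6552,.1645),.112))
for x in((.4619,-.1074),(.4683,-.3665)): print(rim(t,q,x))
print(cv2.absdiff(t,cv2.imread('pics/top0.png'))[215:275,330:485].mean())
g=cv2.cvtColor(im,6)
n,l,st,c=cv2.connectedComponentsWithStats((g<75).astype('uint8')[:300])
C=np.array([onz(p,*c[i],.012)[:2] for i in range(1,n) if 20<st[i,4]<260 and max(st[i,2:4])<22])
for b,k0 in enumerate([(.6266,-.0499),(.6355,.0215),(.6445,.0929)]):
    k=C[np.linalg.norm(C-k0,axis=1)<.033]; print(b,len(k),k.mean(0).round(4))
print(rel([.4619,-.1074,.25]))
```

```text
A in bay (array([0.6552, 0.1648]), np.float64(0.0288), 110)
(array([ 0.4619, -0.1074]), np.float64(0.0286), 111)
(array([ 0.4683, -0.3666]), np.float64(0.0287), 114)
7.060573476702509
0 0 [nan nan]
1 9 [0.6374 0.021 ]
2 9 [0.6469 0.0925]
[0.29470781 0.15451624 0.09653974]<stdin>:11: RuntimeWarning: Mean of empty slice.
  ret = um.true_divide(
```

A is in bay 3 to within a millimetre. Next, beaker B.

Call:
nudge_tcp(rows=[[0.085,0.295,0.1545,0,-0.744],[0.085,0.295,0.1545,0,-0.744],[0.085,0.295,0.1545,0,-0.744],[0.085,0.295,0.1545,0,-0.744],[0.085,0.295,0.1545,0,-0.744],[0.085,0.295,0.1545,0,-0.744],[0.085,0.295,0.1545,0.1,-0.744],[0.085,0.295,0.1545,0.1,-0.744],[0.085,0.295,0.1545,0.14,-0.744],[0.085,0.295,0.1545,0.18,-0.744],[0.085,0.295,0.1545,0.18,-0.744],[0.085,0.295,0.1545,0.18,-0.744]])

```text
t: 22.15
eef_pos: [0.4557, -0.1088, 0.1596]
ee_rot: [3.13, 0.008, -0.963]
force: [-2.4, -0.1, -0.8]
width: 0.0851
gripper_force: 0.0
```

Call:
nudge_tcp(rows=[[0.088,0,0,0.04,0],[0.088,0,0,0.08,0],[0.088,0,0,0.105,0],[0.088,0,0,0.105,0],[0.088,0,0,0.105,0]], grip_n=15)

```text
t: 22.57
eef_pos: [0.4625, -0.1077, 0.0623]
ee_rot: [3.139, 0.001, -0.959]
force: [-0.1, -0.6, 0.5]
width: 0.0877
gripper_force: 0.0
```

```bash
python3 -c "
from h import *
print(rel([.4619,-.1074,.065]))"
```

```text
[-0.00057239  0.00030256 -0.00269184]
```

Call:
nudge_tcp(rows=[[0.088,0,0,-0.004,0],[0.04,0,0,-0.004,0],[0.04,0,0,-0.004,0],[0.04,0,0,-0.004,0],[0.04,0,0,-0.004,0],[0.04,0,0,-0.004,0],[0.04,0,0,-0.004,0]], grip_n=15)

```text
t: 23.15
eef_pos: [0.4626, -0.1078, 0.0666]
ee_rot: [-3.141, -0.001, -0.96]
force: [-2.0, -0.2, 5.9]
width: 0.0605
gripper_force: 15.0
```

Call:
nudge_tcp(rows=[[0.04,0,0,-0.01,0],[0.04,0,0,-0.03,0],[0.04,0,0,-0.07,0],[0.04,0,0,-0.11,0],[0.04,0,0,-0.15,0],[0.04,0,0,-0.185,0],[0.04,0,0,-0.185,0],[0.04,0,0,-0.185,0]])

```text
t: 23.82
eef_pos: [0.4632, -0.1075, 0.2529]
ee_rot: [-3.137, -0.002, -0.96]
force: [-0.7, -0.3, -1.6]
width: 0.0604
gripper_force: 15.0
```

```bash
python3 -c "
from h import *
print(rel([.6459,.0929,.25]))"
```

```text
[-0.05940462 -0.26460938  0.00390508]
```

Call:
nudge_tcp(rows=[[0.04,-0.008,-0.03,0,0.1],[0.04,-0.059,-0.2645,0,0.744],[0.04,-0.059,-0.2645,0,0.744],[0.04,-0.059,-0.2645,0,0.744],[0.04,-0.059,-0.2645,0,0.744],[0.04,-0.059,-0.2645,0,0.744],[0.04,-0.059,-0.2645,0,0.744],[0.04,-0.059,-0.2645,0,0.744],[0.04,-0.059,-0.2645,0,0.744],[0.04,-0.059,-0.2645,0,0.744],[0.04,-0.059,-0.2645,0.03,0.744],[0.04,-0.059,-0.2645,0.07,0.744],[0.04,-0.059,-0.2645,0.11,0.744],[0.04,-0.059,-0.2645,0.12,0.744],[0.04,-0.059,-0.2645,0.12,0.744],[0.04,-0.059,-0.2645,0.12,0.744]])

```text
t: 25.15
eef_pos: [0.6455, 0.0916, 0.1324]
ee_rot: [-3.141, -0.001, -1.704]
force: [0.2, 0.2, 0.6]
width: 0.0606
gripper_force: 15.0
```

```bash
python3 -c "
from h import *
print(rel([.6462,.0928,.104]))"
```

```text
[-0.00124526 -0.00048278  0.02837671]
```

Call:
nudge_tcp(rows=[[0.04,-0.001,0,0.015,0],[0.04,-0.001,0,0.028,0],[0.04,-0.001,0,0.028,0],[0.04,-0.001,0,0.028,0],[0.04,-0.001,0,0.04,0],[0.04,-0.001,0,0.048,0],[0.04,-0.001,0,0.052,0],[0.04,-0.001,0,0.0535,0],[0.04,-0.001,0,0.0535,0]])

```text
t: 25.9
eef_pos: [0.6449, 0.0932, 0.0781]
ee_rot: [3.141, -0.001, -1.703]
force: [-3.5, 0.1, 5.3]
width: 0.0602
gripper_force: 15.0
```

Call:
nudge_tcp(rows=[[0.085,0,0,0,0],[0.085,0,0,0,0],[0.085,0,0,0,0],[0.085,0,0,0,0],[0.085,0,0,0,0],[0.085,0,0,-0.03,0],[0.085,0,0,-0.07,0],[0.085,0,0,-0.11,0],[0.085,0,0,-0.15,0],[0.085,0,0,-0.19,0],[0.085,0,0,-0.23,0],[0.085,0,0,-0.27,0],[0.085,0,0,-0.27,0],[0.085,0,0,-0.27,0]])

```text
t: 27.07
eef_pos: [0.6462, 0.0935, 0.351]
ee_rot: [-3.136, 0.003, -1.704]
force: [-0.0, -0.6, -1.7]
width: 0.0851
gripper_force: 0.0
```

Create look.py:
```python
from rim import *
p=cam('wrist'); im=arm.grab_frame('wrist')[:,:,::-1].copy()
q=cam('top');t=arm.grab_frame('top')[:,:,::-1].copy(); cv2.imwrite('pics/t7.png',t)
for x in((.6552,.1645),(.6462,.0928)): print('bay',rim(im,p,x,.112))
print('C',rim(t,q,(.4683,-.3665)))
d=cv2.absdiff(t,cv2.imread('pics/t6.png')).max(2)
print('jar diff',[d[y0:275,x0:x1].mean().round(1) for y0,x0,x1 in((215,368,412),(215,440,485))])
g=cv2.inRange(cv2.cvtColor(t,6),0,255)
```

```bash
python3 look.py; python3 -c "
from h import *
print(rel([.4455,-.193,.25]))"
```

```text
bay (array([0.6552, 0.165 ]), np.float64(0.0288), 114)
bay (array([0.6458, 0.0929]), np.float64(0.0288), 108)
C (array([ 0.4683, -0.3666]), np.float64(0.0287), 114)
jar diff [np.float64(7.3), np.float64(6.8)]
[0.31029955 0.15956948 0.0970583 ]
```

Both beakers sit in their bays. Now the jar, gripped across its faces with a yaw of −1.129.

Call:
nudge_tcp(rows=[[0.085,0.31,0.1595,0,-0.575],[0.085,0.31,0.1595,0,-0.575],[0.085,0.31,0.1595,0,-0.575],[0.085,0.31,0.1595,0,-0.575],[0.085,0.31,0.1595,0,-0.575],[0.085,0.31,0.1595,0,-0.575],[0.085,0.31,0.1595,0,-0.575],[0.085,0.31,0.1595,0.1,-0.575],[0.088,0.31,0.1595,0.1,-0.575],[0.088,0.31,0.1595,0.14,-0.575],[0.088,0.31,0.1595,0.18,-0.575],[0.088,0.31,0.1595,0.18,-0.575],[0.088,0.31,0.1595,0.18,-0.575]])

```text
t: 28.25
eef_pos: [0.4408, -0.1926, 0.1611]
ee_rot: [3.132, 0.007, -1.131]
force: [-1.5, 0.3, -0.9]
width: 0.0874
gripper_force: 0.0
```

```bash
python3 -c "
from h import *
p=cam('wrist');print(rel([.4455,-.193,.066]))
im=arm.grab_frame('wrist')[:,:,::-1].copy()
a=np.radians(25.3)
for k in range(4):
    uv=proj(p,[.4455+.0424*np.cos(a+np.pi/4+k*np.pi/2),-.193+.0424*np.sin(a+np.pi/4+k*np.pi/2),.1]); cv2.circle(im,tuple(int(round(v)) for v in uv),3,(0,0,255),1)
cv2.imwrite('pics/w8.png',im[0:360,100:540])"
```

```text
[ 0.00299222 -0.00506903  0.09504592]
```

View pics/w8.png

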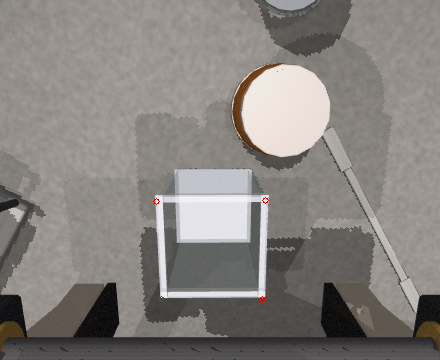

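The marked corners fall on the jar's rim at (157,200), (265,199), (263,298) and (161,298), so the pose is right. Descend and grip.

Call:
nudge_tcp(rows=[[0.088,0,0,0.04,0],[0.088,0,0,0.08,0],[0.088,0,0,0.1,0],[0.088,0,0,0.1,0],[0.088,0,0,0.1,0],[0.04,0,0,0.1,0],[0.04,0,0,0.1,0],[0.04,0,0,0.1,0],[0.04,0,0,0.1,0],[0.04,0,0,0.1,0],[0.04,0,0,0.1,0]], grip_n=22)

```text
t: 29.22
eef_pos: [0.4462, -0.193, 0.0684]
ee_rot: [-3.141, -0.001, -1.129]
force: [-2.6, 0.7, 7.5]
width: 0.0598
gripper_force: 22.0
```

Call:
nudge_tcp(rows=[[0.04,0,0,-0.01,0],[0.04,0,0,-0.03,0],[0.04,0,0,-0.07,0],[0.04,0,0,-0.11,0],[0.04,0,0,-0.15,0],[0.04,0,0,-0.185,0],[0.04,0,0,-0.185,0],[0.04,0,0,-0.185,0]])

```text
t: 29.88
eef_pos: [0.4468, -0.1927, 0.2543]
ee_rot: [-3.138, -0.001, -1.129]
force: [-0.6, -0.4, -4.7]
width: 0.0601
gripper_force: 21.9
```

```bash
python3 -c "
from h import *
print(rel([.6369,.0212,.25]))"
```

```text
[-0.11203041 -0.26327142  0.00514662]
```

Call:
nudge_tcp(rows=[[0.04,-0.01,-0.03,0,0.1],[0.04,-0.112,-0.263,0,0.575],[0.04,-0.112,-0.263,0,0.575],[0.04,-0.112,-0.263,0,0.575],[0.04,-0.112,-0.263,0,0.575],[0.04,-0.112,-0.263,0,0.575],[0.04,-0.112,-0.263,0,0.575],[0.04,-0.112,-0.263,0,0.575],[0.04,-0.112,-0.263,0,0.575],[0.04,-0.112,-0.263,0,0.575],[0.04,-0.112,-0.263,0.03,0.575],[0.04,-0.112,-0.263,0.07,0.575],[0.04,-0.112,-0.263,0.11,0.575],[0.04,-0.112,-0.263,0.12,0.575],[0.04,-0.112,-0.263,0.12,0.575],[0.04,-0.112,-0.263,0.12,0.575]])

```text
t: 31.22
eef_pos: [0.6362, 0.0202, 0.1335]
ee_rot: [-3.141, -0.001, -1.704]
force: [1.6, 0.9, -1.8]
width: 0.0597
gripper_force: 22.0
```

```bash
python3 -c "
from h import *
print(rel([.6369,.0212,.106]))"
```

```text
[-0.00114511 -0.00058357  0.02751137]
```

Call:
nudge_tcp(rows=[[0.04,-0.001,0,0.015,0],[0.04,-0.001,0,0.028,0],[0.04,-0.001,0,0.028,0],[0.04,-0.001,0,0.028,0]])

```text
t: 31.55
eef_pos: [0.637, 0.0219, 0.1068]
ee_rot: [-3.139, 0.0, -1.704]
force: [0.5, -0.0, -1.7]
width: 0.0599
gripper_force: 22.0
```

Call:
nudge_tcp(rows=[[0.04,0,0,0.01,0],[0.04,0,0,0.018,0],[0.04,0,0,0.023,0],[0.04,0,0,0.025,0],[0.04,0,0,0.025,0]])

```text
t: 31.97
eef_pos: [0.6362, 0.0223, 0.0807]
ee_rot: [-3.141, -0.0, -1.703]
force: [-4.2, 2.0, 6.9]
width: 0.06
gripper_force: 22.0
```

Call:
nudge_tcp(rows=[[0.085,0,0,0,0],[0.085,0,0,0,0],[0.085,0,0,0,0],[0.085,0,0,0,0],[0.085,0,0,0,0],[0.085,0,0,-0.03,0],[0.085,0,0,-0.07,0],[0.085,0,0,-0.11,0],[0.085,0,0,-0.15,0],[0.085,0,0,-0.19,0],[0.085,0,0,-0.23,0],[0.085,0,0,-0.27,0],[0.085,0,0,-0.27,0],[0.085,0,0,-0.27,0]])

```text
t: 33.13
eef_pos: [0.637, 0.022, 0.3529]
ee_rot: [-3.136, 0.002, -1.704]
force: [0.2, -0.7, -1.4]
width: 0.0848
gripper_force: 0.0
```

```bash
python3 look.py; python3 -c "
from h import *
print(rel([.4685,-.3666,.25]),arm.get_state()['q'])"
```

```text
bay (array([0.6554, 0.165 ]), np.float64(0.029), 76)
bay (array([0.6443, 0.0969]), np.float64(0.0288), 108)
C (array([ 0.4683, -0.3666]), np.float64(0.0287), 115)
jar diff [np.float64(32.6), np.float64(9.7)]
[0.40733396 0.11402779 0.09899062] [ 3.40539587e-01  2.45816677e-01  1.26519692e-01 -5.38448207e-04
 -1.45205547e+00 -4.73579153e-01]
```

Bay 2's beaker reads 4 mm off centre, which is within tolerance; I'll recheck it later. Now beaker C, with the closing axis clear of its spout and the reagent bottle.

Call:
nudge_tcp(rows=[[0.085,0.407,0.114,0,-0.535],[0.085,0.407,0.114,0,-0.535],[0.085,0.407,0.114,0,-0.535],[0.085,0.407,0.114,0,-0.535],[0.085,0.407,0.114,0,-0.535],[0.085,0.407,0.114,0,-0.535],[0.085,0.407,0.114,0,-0.535],[0.085,0.407,0.114,0,-0.535],[0.085,0.407,0.114,0,-0.535],[0.088,0.407,0.114,0,-0.535],[0.088,0.407,0.114,0.05,-0.535],[0.088,0.407,0.114,0.1,-0.535],[0.088,0.407,0.114,0.14,-0.535],[0.088,0.407,0.114,0.18,-0.535],[0.088,0.407,0.114,0.18,-0.535],[0.088,0.407,0.114,0.18,-0.535]])

```text
t: 34.57
eef_pos: [0.4653, -0.3648, 0.1633]
ee_rot: [3.134, 0.008, -1.17]
force: [-0.2, -0.2, -0.6]
width: 0.0875
gripper_force: 0.0
```

Run:
```python
from rim import *
p=cam('wrist'); im=arm.grab_frame('wrist')[:,:,::-1].copy(); r=rim(im,p,(.4685,-.3666)); print(r,rel([.4685,-.3666,.066]))
```

```text
(array([ 0.4687, -0.3683]), np.float64(0.0286), 111) [ 0.00171129 -0.00141001  0.10053368]
```

Call:
nudge_tcp(rows=[[0.088,0.001,0,0.04,0],[0.088,0.001,0,0.08,0],[0.088,0.001,0,0.103,0],[0.088,0.001,0,0.103,0],[0.088,0.001,0,0.103,0],[0.04,0.001,0,0.103,0],[0.04,0.001,0,0.103,0],[0.04,0.001,0,0.103,0],[0.04,0.001,0,0.103,0],[0.04,0.001,0,0.103,0],[0.04,0.001,0,0.103,0]], grip_n=15)

```text
t: 35.53
eef_pos: [0.4698, -0.3676, 0.0676]
ee_rot: [-3.141, -0.001, -1.169]
force: [-1.5, -0.1, 5.9]
width: 0.0593
gripper_force: 15.0
```

Call:
nudge_tcp(rows=[[0.04,0,0,-0.01,0],[0.04,0,0,-0.03,0],[0.04,0,0,-0.07,0],[0.04,0,0,-0.11,0],[0.04,0,0,-0.15,0],[0.04,0,0,-0.185,0],[0.04,0,0,-0.185,0],[0.04,0,0,-0.185,0]])

```text
t: 36.2
eef_pos: [0.4703, -0.3676, 0.2546]
ee_rot: [-3.138, -0.004, -1.169]
force: [-0.2, -0.2, -2.5]
width: 0.0589
gripper_force: 15.0
```

```bash
python3 -c "
from h import *
print(rel([.6276,-.0504,.25]))"
```

```text
[-0.23038166 -0.26884511  0.00485308]
```

Call:
nudge_tcp(rows=[[0.04,-0.02,-0.03,0,0.1],[0.04,-0.23,-0.269,0,0.535],[0.04,-0.23,-0.269,0,0.535],[0.04,-0.23,-0.269,0,0.535],[0.04,-0.23,-0.269,0,0.535],[0.04,-0.23,-0.269,0,0.535],[0.04,-0.23,-0.269,0,0.535],[0.04,-0.23,-0.269,0,0.535],[0.04,-0.23,-0.269,0,0.535],[0.04,-0.23,-0.269,0,0.535],[0.04,-0.23,-0.269,0,0.535],[0.04,-0.23,-0.269,0,0.535],[0.04,-0.23,-0.269,0.03,0.535],[0.04,-0.23,-0.269,0.07,0.535],[0.04,-0.23,-0.269,0.11,0.535],[0.04,-0.23,-0.269,0.12,0.535],[0.04,-0.23,-0.269,0.12,0.535],[0.04,-0.23,-0.269,0.12,0.535]])

```text
t: 37.7
eef_pos: [0.6274, -0.0514, 0.1326]
ee_rot: [-3.141, -0.001, -1.704]
force: [0.3, 0.2, -0.7]
width: 0.0589
gripper_force: 15.0
```

```bash
python3 -c "
from h import *
print(rel([.6276,-.0504,.105]))"
```

```text
[-1.04754788e-03 -7.46998078e-05  2.76264255e-02]
```

Call:
nudge_tcp(rows=[[0.04,-0.001,0,0.015,0],[0.04,-0.001,0,0.028,0],[0.04,-0.001,0,0.028,0],[0.04,-0.001,0,0.028,0]])

```text
t: 38.03
eef_pos: [0.6282, -0.0496, 0.1058]
ee_rot: [-3.139, 0.0, -1.704]
force: [-0.1, -0.1, -0.0]
width: 0.059
gripper_force: 15.0
```

Call:
nudge_tcp(rows=[[0.04,0,0,0.01,0],[0.04,0,0,0.018,0],[0.04,0,0,0.023,0],[0.04,0,0,0.0255,0],[0.04,0,0,0.0255,0]])

```text
t: 38.45
eef_pos: [0.6273, -0.0492, 0.0788]
ee_rot: [-3.141, -0.0, -1.703]
force: [-1.9, 0.3, 6.2]
width: 0.0588
gripper_force: 14.9
```

Call:
nudge_tcp(rows=[[0.085,0,0,0,0],[0.085,0,0,0,0],[0.085,0,0,0,0],[0.085,0,0,0,0],[0.085,0,0,0,0],[0.085,0,0,-0.03,0],[0.085,0,0,-0.07,0],[0.085,0,0,-0.11,0],[0.085,0,0,-0.15,0],[0.085,0,0,-0.19,0],[0.085,0,0,-0.23,0],[0.085,0,0,-0.27,0],[0.085,0,0,-0.27,0],[0.085,0,0,-0.27,0]])

```text
t: 39.62
eef_pos: [0.6281, -0.0494, 0.3513]
ee_rot: [-3.136, 0.002, -1.704]
force: [-0.6, -0.4, 0.1]
width: 0.0852
gripper_force: 0.0
```

Call:
nudge_tcp(rows=[[0.085,0,0.05,0,0],[0.085,0,0.1,0,0],[0.085,0,0.15,0,0],[0.085,0,0.2,0,0],[0.085,0,0.2,0,0],[0.085,0,0.2,0,0]])

```text
t: 40.12
eef_pos: [0.4238, -0.0232, 0.3483]
ee_rot: [-3.141, 0.002, -1.703]
force: [0.1, 0.1, -0.9]
width: 0.0847
gripper_force: 0.0
```

Run:
```python
from rim import *
q=cam('top');t=arm.grab_frame('top')[:,:,::-1].copy(); s=arm.grab_frame('side')[:,:,::-1].copy()
for x in((.6552,.1645),(.6462,.0928),(.6276,-.0504)): print('bay',rim(t,q,x,.112))
a=cv2.resize(t[135:265,190:390],None,fx=2.2,fy=2.2,interpolation=2);b=cv2.resize(s[140:320,180:360],(360,286),interpolation=2)
cv2.imwrite('pics/f.png',np.hstack([a,b]))
print(onz(q,215.3,241,.16))
```

```text
bay (array([0.6546, 0.1662]), np.float64(0.0287), 106)
bay (array([0.6437, 0.0981]), np.float64(0.0287), 96)
bay (array([ 0.619 , -0.0529]), np.float64(0.0384), 44)
[0.46162692 0.21594553 0.16      ]
```

View pics/f.png

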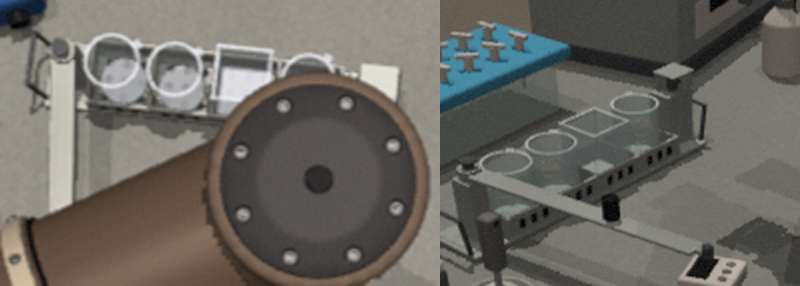

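All four vessels stand in their bays and the keeper is still open. I'll go above the knob and locate it by its dark blob.

```bash
python3 -c "
from h import *
print(rel([.463,.17,.33]))"
```

```text
[-0.19577765 -0.0096066   0.01838747]
```

Call:
nudge_tcp(rows=[[0.06,-0.185,-0.065,0.02,1.458],[0.06,-0.185,-0.065,0.02,1.458],[0.06,-0.185,-0.065,0.02,1.458],[0.06,-0.185,-0.065,0.02,1.458],[0.06,-0.185,-0.065,0.02,1.458],[0.06,-0.185,-0.065,0.02,1.458],[0.06,-0.185,-0.065,0.02,1.458],[0.06,-0.185,-0.065,0.02,1.458],[0.06,-0.185,-0.065,0.02,1.458],[0.06,-0.185,-0.065,0.02,1.458],[0.06,-0.185,-0.065,0.02,1.458],[0.06,-0.185,-0.065,0.02,1.458],[0.06,-0.185,-0.065,0.02,1.458],[0.06,-0.185,-0.065,0.02,1.458]])

```text
t: 41.38
eef_pos: [0.5184, 0.1519, 0.3267]
ee_rot: [-3.14, -0.002, 3.124]
force: [-0.8, -0.8, 0.0]
width: 0.0602
gripper_force: 0.0
```

Run:
```python
from h import *
p=cam('wrist'); im=arm.grab_frame('wrist')[:,:,::-1].copy(); cv2.imwrite('pics/w9.png',im); s=arm.get_state(); print(s['q'][5],s['ee_rot'][2])
print(proj(p,[.463,.217,.16]),proj(p,[.463,.217,.124]))
g=cv2.cvtColor(im,6); n,l,st,c=cv2.connectedComponentsWithStats((g<45).astype('uint8'))
for i in range(1,n):
    if 100<st[i,4]<4000: print(st[i],c[i].round(1),onz(p,*c[i],.145).round(4))
```

```text
-2.2361529109325766 3.1242811553741343
[404.1471195  137.26711609] [395.9022717 134.1760103]
[291  57  46  28 839] [311.8  69.3] [0.4113 0.146  0.145 ]
[389 125  29  24 513] [403.1 136.3] [0.4634 0.2191 0.145 ]
[ 47 236  42  20 151] [ 67.4 245.4] [ 0.5521 -0.0729  0.145 ]
[ 215  283   35   56 1164] [236.9 315.3] [0.6236 0.0713 0.145 ]
[ 390  283   34   56 1147] [402.3 315.5] [0.6264 0.2254 0.145 ]
[216 374  19  21 320] [223.8 383.2] [0.698  0.0526 0.145 ]
[405 374  20  21 317] [415.5 383.1] [0.7013 0.2415 0.145 ]
```

```bash
python3 -c "
from h import *
print(rel([.463,.218,.133]))"
```

```text
[0.05612533 0.06537004 0.19398514]
```

Call:
nudge_tcp(rows=[[0.06,0.03,0.03,0,0],[0.06,0.056,0.0655,0,0],[0.06,0.056,0.0655,0.04,0],[0.06,0.056,0.0655,0.08,0],[0.06,0.056,0.0655,0.12,0],[0.06,0.056,0.0655,0.15,0],[0.06,0.056,0.0655,0.15,0],[0.06,0.056,0.0655,0.15,0]])

```text
t: 42.1
eef_pos: [0.463, 0.218, 0.1774]
ee_rot: [-3.139, -0.002, 3.123]
force: [0.3, 0.2, 1.0]
width: 0.0601
gripper_force: 0.0
```

Call:
nudge_tcp(rows=[[0.06,0,0,0.03,0],[0.06,0,0,0.042,0],[0.06,0,0,0.042,0],[0.02,0,0,0.042,0],[0.02,0,0,0.042,0],[0.02,0,0,0.042,0],[0.02,0,0,0.042,0],[0.02,0,0,0.042,0],[0.02,0,0,0.042,0],[0.02,0,0,0.042,0],[0.02,0,0,0.042,0]], grip_n=30)

```text
t: 43.02
eef_pos: [0.4633, 0.2187, 0.1362]
ee_rot: [3.141, 0.0, 3.122]
force: [0.6, -0.5, 0.8]
width: 0.0201
gripper_force: 0.3
```

Run:
```python
from h import *
s=arm.get_state(); print(s['ee_rot'],rel([.463,.218,.133]))
H=np.array([.663,.2155]); R=Rr.from_euler('xyz',s['ee_rot']).as_matrix(); e=s['eef_pos']
a0=np.arctan2(e[1]-H[1],e[0]-H[0])%(2*np.pi); r=np.hypot(*(e[:2]-H)); print('az',a0,'r',r)
end=np.radians(270)-.1335
for a in np.linspace(a0,end,16)[1:]:
    X=np.r_[H+r*np.array([np.cos(a),np.sin(a)]),e[2]]; print((R.T@(X-e)).round(3)[:2],-(a-a0).round(3))
```

```text
[3.14124304e+00 2.90341309e-04 3.12152681e+00] [ 0.00026283 -0.00069439  0.0032395 ]
az 3.125632703527013 r 0.19974968982899863
[-0.001 -0.019] -0.097
[-0.004 -0.038] -0.194
[-0.009 -0.057] -0.291
[-0.015 -0.075] -0.388
[-0.023 -0.093] -0.484
[-0.033 -0.11 ] -0.581
[-0.045 -0.125] -0.678
[-0.058 -0.14 ] -0.775
[-0.072 -0.153] -0.872
[-0.087 -0.164] -0.969
[-0.104 -0.174] -1.066
[-0.121 -0.183] -1.163
[-0.139 -0.19 ] -1.259
[-0.158 -0.195] -1.356
[-0.177 -0.198] -1.453
```

The knob is caged. I'll swing the bar along the arc.

Call:
nudge_tcp(rows=[[0.02,-0.001,-0.019,0,-0.097],[0.02,-0.004,-0.038,0,-0.194],[0.02,-0.009,-0.057,0,-0.291],[0.02,-0.015,-0.075,0,-0.388],[0.02,-0.023,-0.093,0,-0.484],[0.02,-0.033,-0.11,0,-0.581],[0.02,-0.045,-0.125,0,-0.678],[0.02,-0.058,-0.14,0,-0.775],[0.02,-0.072,-0.153,0,-0.872],[0.02,-0.087,-0.164,0,-0.969],[0.02,-0.104,-0.174,0,-1.066],[0.02,-0.121,-0.183,0,-1.163],[0.02,-0.139,-0.19,0,-1.259],[0.02,-0.139,-0.19,0,-1.259],[0.02,-0.139,-0.19,0,-1.259]], grip_n=30)

```text
t: 44.27
eef_pos: [0.5989, 0.0252, 0.1355]
ee_rot: [3.141, -0.001, -1.905]
force: [1.2, -0.5, -0.5]
width: 0.0201
gripper_force: 0.3
```

Run:
```python
from h import *
s=arm.get_state(); H=np.array([.663,.2155]); R=Rr.from_euler('xyz',s['ee_rot']).as_matrix(); e=s['eef_pos']
d=e[:2]-H; print('ang',(np.arctan2(d[1],d[0])%(2*np.pi)),'r',np.hypot(*d))
for k in(.06,.02,0,-.02):
    a=np.radians(270)-.1335-k; X=np.r_[H+.2*np.array([np.cos(a),np.sin(a)]),e[2]]; print(k,(R.T@(X-e)).round(4)[:2])
```

```text
ang 4.387285348333879 r 0.20083970455141
0.06 [-0.0028 -0.0262]
0.02 [-0.0041 -0.0341]
0 [-0.0048 -0.038 ]
-0.02 [-0.0057 -0.042 ]
```

Call:
nudge_tcp(rows=[[0.02,-0.002,-0.014,0,-0.1],[0.02,-0.003,-0.026,0,-0.19],[0.02,-0.004,-0.034,0,-0.19],[0.02,-0.005,-0.038,0,-0.19],[0.02,-0.005,-0.041,0,-0.19],[0.02,-0.005,-0.041,0,-0.19],[0.02,-0.005,-0.041,0,-0.19]], grip_n=30)

```text
t: 44.85
eef_pos: [0.6372, 0.0172, 0.1355]
ee_rot: [3.139, -0.0, -1.716]
force: [-4.7, -0.6, 1.0]
width: 0.0201
gripper_force: 2.3
```

```bash
python3 -c "
from h import *
s=arm.get_state(); d=s['eef_pos'][:2]-[.663,.2155]; print(np.radians(270)-.1335-np.arctan2(d[1],d[0])%(2*np.pi),s['force'],s['width'])"
```

```text
-0.004211573182262285 [-4.69312767 -0.55537906  0.97675348] 0.020072176627114136
```

Call:
nudge_tcp(rows=[[0.02,0,-0.002,0,0],[0.02,0,-0.004,0,0],[0.02,0,-0.004,0,0],[0.02,0,-0.004,0,0]], grip_n=30)

```text
t: 45.18
eef_pos: [0.6375, 0.0171, 0.1353]
ee_rot: [3.133, -0.001, -1.715]
force: [-19.1, 5.5, 8.7]
width: 0.0199
gripper_force: 9.6
```

Call:
nudge_tcp(rows=[[0.02,0,0.004,0,0],[0.02,0,0.004,0,0],[0.02,0,0.004,0,0]])

```text
t: 45.43
eef_pos: [0.6374, 0.0176, 0.136]
ee_rot: [3.14, 0.0, -1.714]
force: [-6.9, 3.5, 3.3]
width: 0.0199
gripper_force: 3.8
```

Call:
nudge_tcp(rows=[[0.02,0,0.003,0,0],[0.02,0,0.003,0,0],[0.02,0,0.003,0,0]])

```text
t: 45.68
eef_pos: [0.6365, 0.0177, 0.1365]
ee_rot: [-3.14, 0.0, -1.713]
force: [0.2, 0.0, 1.0]
width: 0.02
gripper_force: 0.0
```

The bar meets a hard stop and takes 19 N without moving, so it is in the catch. Open, rise and retreat, then verify.

Call:
nudge_tcp(rows=[[0.04,0,0,0,0],[0.04,0,0,0,0],[0.04,0,0,0,0],[0.04,0,0,0,0],[0.04,0,0,-0.04,0],[0.04,0,0,-0.08,0],[0.04,0,0,-0.12,0],[0.04,0,0,-0.16,0],[0.04,0,0,-0.2,0],[0.04,0,0,-0.22,0],[0.04,0.05,0.03,-0.22,0],[0.04,0.1,0.03,-0.22,0],[0.04,0.1,0.03,-0.22,0],[0.04,0.1,0.03,-0.22,0]])

```text
t: 46.85
eef_pos: [0.5905, -0.0806, 0.3572]
ee_rot: [-3.14, -0.0, -1.716]
force: [0.3, 0.2, -0.3]
width: 0.0399
gripper_force: 0.0
```

Run:
```python
from rim import *
p=cam('wrist'); im=arm.grab_frame('wrist')[:,:,::-1].copy(); cv2.imwrite('pics/wf.png',im)
print('knob pred',proj(p,[.6363,.0173,.16]),proj(p,[.6363,.0173,.124]))
g=cv2.cvtColor(im,6); n,l,st,c=cv2.connectedComponentsWithStats((g<45).astype('uint8')[:290])
for i in range(1,n):
    if 100<st[i,4]<4000 and 100<c[i][0]<540: print(st[i],c[i].round(1),onz(p,*c[i],.145).round(4))
s=arm.grab_frame('side')[:,:,::-1].copy(); q=cam('side'); cv2.imwrite('pics/sf.png',s)
print('side knob pred',proj(q,[.6363,.0173,.142]))
gs=cv2.cvtColor(s,6); n,l,st,c=cv2.connectedComponentsWithStats((gs<40).astype('uint8'))
for i in range(1,n):
    if 30<st[i,4]<600: print(st[i],c[i].round(1))
# brush region vs picture e's moment unavailable: compare with start
a=cv2.imread('pics/side0.png'); print('brush diff',cv2.absdiff(s,a)[270:350,190:225].mean())
for x in((.6552,.1645),(.645,.095),(.6276,-.0504)): print(rim(im,p,x,.112))
```

```text
knob pred [288.62934054 306.1430384 ] [291.14222227 290.01063802]
side knob pred [257.44090428 203.91230209]
[276  33  34  10 214] [292.6  38.5]
[263  72  27  11 157] [274.3  76.8]
[315 134   9  13  67] [319. 140.]
[302 140  46  44 376] [323.7 164. ]
[411 142  10   8  74] [415.4 145.5]
[566 154  11  62 541] [571.  183.9]
[245 171  46  17 273] [266.6 178.7]
[292 190   8   7  38] [295.4 192.7]
[255 198   7  15  85] [257.6 204.7]
[118 213   6  11  44] [120.5 218.4]
[148 227   6  13  55] [150.6 232.9]
[304 301  15  15 132] [310.8 307.9]
[219 350  14  14  62] [225.8 356.7]
[204 387  10   9  71] [208.5 391.2]
[184 392  10   9  74] [188.2 396.2]
[207 399  10  10  76] [211.8 403.6]
[187 405   9   9  74] [191.  408.9]
[211 412   9  10  78] [214.9 416.6]
[214 425  10  11  83] [218.6 430.1]
[193 431  10  11  83] [197.1 435.9]
brush diff 7.595714285714286
(array([0.6552, 0.1646]), np.float64(0.0287), 66)
(array([0.6481, 0.1067]), np.float64(0.0384), 31)
(array([ 0.6282, -0.0486]), np.float64(0.0287), 54)
```

The knob is at (257.6,204.7), against a shut prediction of (257.4,203.9). I'll check the bay 2 beaker once more, in numbers only, using the top view as well.

Call:
nudge_tcp(rows=[[0.04,0.2,0.1,0,0],[0.04,0.2,0.1,0,0],[0.04,0.2,0.1,0,0],[0.04,0.2,0.1,0,0],[0.04,0.2,0.1,0,0],[0.04,0.2,0.1,0,0],[0.04,0.2,0.1,0,0],[0.04,0.2,0.1,0,0]])

```text
t: 47.62
eef_pos: [0.4647, -0.2612, 0.356]
ee_rot: [-3.141, 0.0, -1.714]
force: [-0.3, 0.6, 0.4]
width: 0.0401
gripper_force: 0.0
```

Run:
```python
from rim import *
im=cv2.imread('pics/wf.png'); s=cv2.imread('pics/sf.png'); t=arm.grab_frame('top')[:,:,::-1].copy(); q=cam('side'); q2=cam('top')
for x in((.6552,.1645),(.6450,.0955),(.6276,-.0504)): print('side',rim(s,q,x,.112,w=.007),'top',rim(t,q2,x,.112,w=.007))
a=cv2.imread('pics/side0.png'); g=arm.grab_frame('side')[:,:,::-1]
for n,(x,y,w,h) in dict(stand=(190,270,40,80),rack=(180,385,60,85),wash=(340,135,25,55),sample=(374,192,24,36),timer=(300,298,34,28),reag=(402,140,25,54)).items(): print(n,cv2.absdiff(a,g)[y:y+h,x:x+w].mean().round(1))
```

```text
side (array([0.6511, 0.1669]), np.float64(0.0271), 45) top (array([0.6546, 0.1661]), np.float64(0.0287), 76)
side (array([0.64  , 0.0984]), np.float64(0.0269), 34) top (array([0.6437, 0.098 ]), np.float64(0.0287), 73)
side (array([ 0.6313, -0.0407]), np.float64(0.0359), 25) top None
stand 9.3
rack 4.6
wash 4.2
sample 12.5
timer 9.6
reag 4.9
```

```bash
python3 -c "
from station import arm
print(arm.job_done())"
```

```text
the job is handed in; nothing more can be done
None
```

I've handed the job in: the jar was brushed with more than three full strokes, the brush is upright in its stand, the jar and all three beakers stand in the bays, and the keeper bar reads shut at its stop; the hand-in gave no verdict.

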